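Battery from behind the screw jars

TASK

The tool battery is boxed in behind the three screw jars. First stand all three jars upright on the green parking mat at the side, then seat the battery all the way down in the charger cradle, and only then put every jar back, upright and centred on the white mark of the plate that has its lid's colour. Do not touch the battery until all jars are on the mat, do not knock any jar over, and leave the white mug where it is.

Things in the scene. Friction and masses are not known exactly. Their poses are not given: they have to be found in the camera images.
- jar_red: Clear screw jar (steel screws) with a red lid: an upright round cylinder, diameter 54 mm all the way up (lid included), 110 mm high (lid: the top 22 mm), 0.2 to 0.45 kg, loose and closed. Origin at the centre of its underside, z up. At the start it stands on the red plate.
- jar_yellow: Clear screw jar (brass screws) with a yellow lid: an upright round cylinder, diameter 54 mm all the way up (lid included), 110 mm high (lid: the top 22 mm), 0.2 to 0.45 kg, loose and closed. Origin at the centre of its underside, z up. At the start it stands on the yellow plate.
- jar_blue: Clear screw jar (steel screws) with a blue lid: an upright round cylinder, diameter 54 mm all the way up (lid included), 110 mm high (lid: the top 22 mm), 0.2 to 0.45 kg, loose and closed. Origin at the centre of its underside, z up. At the start it stands on the blue plate.
- plate_red: Red plate with a white round mark (66 mm across), 74 mm in y, 88 mm in x, 3 mm thick, fixed on a plywood board 12 mm thick. Origin on its underside under the mark's centre, where the red jar belongs; a jar stands 3 mm above it. The plates form a row along their common y axis, 80 mm apart, in shuffled order; x points away from the robot, to the battery.
- plate_yellow: Yellow plate with a white round mark (66 mm across), 74 mm in y, 88 mm in x, 3 mm thick, fixed on a plywood board 12 mm thick. Origin on its underside under the mark's centre, where the yellow jar belongs; a jar stands 3 mm above it. The plates form a row along their common y axis, 80 mm apart, in shuffled order; x points away from the robot, to the battery.
- plate_blue: Blue plate with a white round mark (66 mm across), 74 mm in y, 88 mm in x, 3 mm thick, fixed on a plywood board 12 mm thick. Origin on its underside under the mark's centre, where the blue jar belongs; a jar stands 3 mm above it. The plates form a row along their common y axis, 80 mm apart, in shuffled order; x points away from the robot, to the battery.
- battery: Tool battery, black block with an orange top, loose, 0.25 to 0.5 kg: 50 mm in x, 95 mm in y (orange part 80 mm), 45 mm high. Origin at the centre of its underside. It lies behind the jars on the board (top at 12 mm; 8 mm lip at the far edge), long axis along the row, about 12 mm from the jars: no finger fits between. Grip it across the 50 mm width.
- charger: Charger, fixed: black and grey cradle 86 mm in x, 131 mm in y, with an open recess 66 mm in x by 111 mm in y; its floor is 15 mm, its rim 27 mm above the table; two brass strips on the floor. Origin at the centre of its underside. The seated battery lies on the floor, its y axis along the charger's y, either way round. It is on the other side of the board than the mat.
- mat: Parking mat, green with a black edge, fixed on the table to the left or the right of the board: 280 mm in x by 110 mm in y, 4 mm thick. Origin at the centre of its underside. Room for three jars in a row along its x axis (for example 85 mm apart).
- mug: White mug, a bystander beyond the board, 76 mm across, 90 mm high, with a handle; loose, to be left alone. Origin at the centre of its underside.
There are look-alikes about, which are no part of the job. Leave any turquoise look-alike of the jar_yellow alone.

How it is judged (in metres and radians):
On the way, in this order (a step that is already met when the one before it is completed fails the run):
1. all three jars stand upright and released on the parking mat, the battery not yet touched (x of jar_red in the frame of mat between -0.13 and 0.13 m and y of jar_red in the frame of mat between -0.05 and 0.05 m and z of each of jar_red, jar_yellow, jar_blue in the frame of mat below 0.009 m and angle between each of jar_red, jar_yellow, jar_blue's own z axis and vertical below 0.08 rad and x of jar_yellow in the frame of mat between -0.13 and 0.13 m and y of jar_yellow in the frame of mat between -0.05 and 0.05 m and x of jar_blue in the frame of mat between -0.13 and 0.13 m and y of jar_blue in the frame of mat between -0.05 and 0.05 m and contact force between each of jar_red, jar_yellow, jar_blue and the fingers below 0.05 N and distance of battery from where it was at the start of the episode below 0.015 m), for 0.2 s.
2. the battery is seated in the charger and released, the three jars still on the mat (horizontal distance between battery and charger below 0.014 m and z of battery in the frame of charger between 0.01 and 0.0185 m and angle between battery's own z axis and vertical below 0.06 rad and angle between the y axis of battery and the y axis of charger, either way round below 0.3 rad and contact force between battery and the fingers below 0.05 N and x of jar_red in the frame of mat between -0.13 and 0.13 m and y of jar_red in the frame of mat between -0.05 and 0.05 m and z of each of jar_red, jar_yellow, jar_blue in the frame of mat below 0.009 m and angle between each of jar_red, jar_yellow, jar_blue's own z axis and vertical below 0.08 rad and x of jar_yellow in the frame of mat between -0.13 and 0.13 m and y of jar_yellow in the frame of mat between -0.05 and 0.05 m and x of jar_blue in the frame of mat between -0.13 and 0.13 m and y of jar_blue in the frame of mat between -0.05 and 0.05 m), for 0.2 s.
At the end, for the whole second after the job is handed in: Battery flat on the charger's recess floor (centre within 14 mm, less than 3.5 mm above the floor, long axes within 0.3 rad); each jar upright on the plate of its lid's colour, centre within 15 mm of the mark's; all released and at rest; mug within 20 mm of its start (horizontal distance between battery and charger below 0.014 m and z of battery in the frame of charger between 0.01 and 0.0185 m and angle between battery's own z axis and vertical below 0.06 rad and angle between the y axis of battery and the y axis of charger, either way round below 0.3 rad and contact force between each of battery, jar_red, jar_yellow, jar_blue and the fingers below 0.05 N and linear speed of each of battery, jar_red, jar_yellow, jar_blue below 0.02 m/s and angular speed of each of battery, jar_red, jar_yellow, jar_blue below 0.15 rad/s and horizontal distance between jar_red and plate_red below 0.015 m and z of jar_red in the frame of plate_red below 0.008 m and angle between each of jar_red, jar_yellow, jar_blue's own z axis and vertical below 0.08 rad and horizontal distance between jar_yellow and plate_yellow below 0.015 m and z of jar_yellow in the frame of plate_yellow below 0.008 m and horizontal distance between jar_blue and plate_blue below 0.015 m and z of jar_blue in the frame of plate_blue below 0.008 m and distance of mug from where it was at the start of the episode below 0.02 m); the robot touches nothing.
It fails at once if a jar is knocked over (angle between any of jar_red, jar_yellow, jar_blue's own z axis and vertical above 0.6 rad).
It fails at once if the battery is moved or gripped before all jars stand on the mat (contact force between battery and the fingers above 2 N and horizontal distance between any of jar_red, jar_yellow, jar_blue and mat above 0.16 m and not (horizontal distance between battery and charger below 0.014 m and z of battery in the frame of charger between 0.01 and 0.0185 m and angle between battery's own z axis and vertical below 0.06 rad and angle between the y axis of battery and the y axis of charger, either way round below 0.3 rad)).
It fails at once if the mug is moved (distance of mug from where it was at the start of the episode above 0.02 m).
It also fails if it takes over 138 s, if anything falls off the work surface, if the arm or the gripper's body presses on something with over 40 N, if the wrist force passes 120 N, or if a joint passes its speed limit or range.

ROBOT

A 7-joint arm with a two-finger parallel gripper is mounted at the origin on the work surface. World frame = base frame: x ahead of the robot, y to its left, z up, the work surface at z = 0. Lengths are in mm, angles in rad, forces in N, time in s.
With the tool pointing down it reaches from about 400 to 875 mm from the base axis. Payload 4.4 kg.
Tool frame: the origin (TCP) lies on the centre line of the jaws, within the pads' length; the fingertips stand 25 mm ahead of it and the grasp point (between the pads) lies 6 mm ahead of it (ctrl.finger_overhang is the distance from the TCP to the fingertips, in mm); z points along the fingers, y is the line along which they close (so a half turn about z gives the same grasp; the last joint's range is limited). The gripper opens to 85 mm and grips with 20 to 120 N. Pads are 22 mm wide; open, the fingers measure 114 mm over their backs; the gripper's body (76 mm by 85 mm) begins 54 mm behind the grasp point. The pads swing forward as they close: fully open they stand 13 mm farther back than shut.
Start: joints at [1.069, 0.628, 0.038, 1.517, -0.027, 0.996, -0.02], TCP at [274.416, -589.248, 256.313] pointing down, gripper open.
Joint ranges: [-3.06, 3.06], [-0.37, 2.12], [-1.25, 1.32], [0.18, 2.47], [-1.1, 4.24], [0.23, 1.98], [-2.94, 2.94]. Speed limits (rad/s): [2.57, 2.57, 3.14, 3.14, 3.14, 3.14, 3.14].

INTERFACE

Orientations are given as [roll, pitch, yaw] about the fixed x, y, z axes, in that order (R = Rz(yaw) Ry(pitch) Rx(roll)).
In Python, from cell import ctrl gives the robot as it stands. The module is installed in compiled form; this text tells all that it offers.
- The arm moves only by the tool play_rows, never from a script. Its argument "targets" is a list of rows, each a list of 5 numbers: the closure, from 0 (fully open) to 1 (shut), then the shift along the tool's x, y, z in cm, then the turn about the tool's z in degrees. In form: [[gripper, dx, dy, dz, spin], ...]. A call has 1 to 10 rows; each row is the pose to reach, as a shift and turn from the pose commanded when the call began, along the tool's axes at that moment; what a row does not reach only later rows make up. A row lasts 1/10 s, in which the tool goes at most 50 mm and 8.59 degrees, less where a joint would pass 70% of its speed; a pose out of reach is approached as far as the arm can. A call with a gripper value outside its range is refused whole. The fingers move at their own pace and stop on an object; the grip force is fixed at half the most. Time passes only in rows, so rows that repeat a pose let the fingers close. It gives the time, the measured TCP pose, the force, the opening and the grip force at its end, in the units of the state.
- ctrl.read_state(): the state, without advancing time (a new reading comes with each control period).
- ctrl.get_image(name): name is "side" or "top"; returns (picture, depth): 480x640x3 uint8, red, green, blue; 480x640 float32, mm along the optical axis (not along the pixel's ray), 0 where there is no reading.
- ctrl.calibration(name): a dict with "vfov" (degrees; the focal length in pixels is half the picture's height over the tangent of half this angle, whatever the lens; pixels are square), "cx", "cy" (the principal point, pixels), "extrinsics" (4x4, takes a point from camera to world coordinates). Camera axes: x right, y down, z forward; pixel columns grow to the right and rows downward; lengths in mm; the calibration is good to about 2 mm. A picture is of the moment at which its call begins. calibration takes no time and is no camera call.
- ctrl.finish_job(): hands the job in; it is judged then, once.
Trained networks look in the newest picture that a camera, given by its name, has taken for a name from the list of things; names that differ only in an ending like _2 or _b are one class to them, and where a whole thing is asked for, a point or a joint stands for the part that bears it (a point fixed in the world has none). Each returns a list of dicts, best first, with "confidence" (0 to 1); they miss things now and then, are a little off and sometimes report something else, mostly with a low value. They report only what shows in the picture. A call takes as long as a camera call. They do not tell look-alikes from the thing itself.
- ctrl.search_frame(camera, name): "bbox" ([left, top, right, bottom] in pixels, round what is visible of it).
- ctrl.trace(camera, name): "pixels" (480x640 bool, what is visible of it) and "bbox" ([left, top, right, bottom] in pixels, round what is visible of it).
The state is a dict: "clock": time; "qpos": joint angles; "qd": joint speeds; "tau": joint torques, N m; "eef_pos": TCP position; "tool_rot": TCP orientation; "force": force on the tool from outside, world axes, zero at the start; "torque": the same for the moment, N m; "width": finger opening in mm; "gripper_force": force on a finger pad.
Only numpy, scipy, OpenCV 4.12 (cv2) and the standard library are available. Lean on these libraries where they do the work, as an engineer would, in place of code of your own. Each camera call takes 0.05 s, during which the arm holds its last target. There are 200 camera calls.

## Working session

There is one attempt and no reset: what is moved stays moved. The work goes in short steps, Python scripts to look and compute and a tool call to move; the robot and the scene stay as the last step left them, time stands still between calls to the robot, and variables do not carry over. Pictures are saved under pics/ and viewed, at most 14 in all, crops included, and the job is handed in when it is done.

Besides the shell and the picture viewer there is one more tool, called after "Call:" in YAML: its name, and indented under it one key for each argument. play_rows: Moves the arm, as the interface text tells. Its arguments: {"type":"object","properties":{"targets":{"type":"array"}},"required":["targets"]}

```bash
mkdir -p pics
python3 - <<'E'
from cell import ctrl
import cv2
for n in("top","side"):
    p,d=ctrl.get_image(n); cv2.imwrite(f"pics/{n}0.png",p[:,:,::-1])
    c=ctrl.calibration(n); print(n,c)
s=ctrl.read_state(); print(s)
E
```

```text
top {'vfov': 46.00164666877135, 'cx': 324.8591058128007, 'cy': 242.67055719934552, 'extrinsics': array([[ 2.04610220e-02, -9.93829397e-01,  1.09015941e-01,
         4.61643608e+02],
       [-9.99790618e-01, -2.03108202e-02,  2.48814700e-03,
        -1.88454755e+01],
       [-2.58590467e-04, -1.09044025e-01, -9.94036888e-01,
         1.08345595e+03],
       [ 0.00000000e+00,  0.00000000e+00,  0.00000000e+00,
         1.00000000e+00]])}
side {'vfov': 56.34928542344833, 'cx': 322.5887709988114, 'cy': 241.90633570240334, 'extrinsics': array([[-8.52287742e-01, -3.66158416e-01,  3.73541991e-01,
         2.43868117e+02],
       [-5.23057621e-01,  6.02112179e-01, -6.03217746e-01,
         5.09699428e+02],
       [-4.04092769e-03, -7.09499076e-01, -7.04694779e-01,
         6.20975430e+02],
       [ 0.00000000e+00,  0.00000000e+00,  0.00000000e+00,
         1.00000000e+00]])}
{'clock': 0.1, 'qpos': array([ 1.06919492,  0.62926511,  0.03843371,  1.51829367, -0.0269835 ,
        0.99629928, -0.01999414]), 'qd': array([-1.07526098e-03, -7.44433455e-04,  1.51151738e-04, -3.08154017e-03,
        7.44880771e-05, -2.77825070e-04, -4.67815033e-05]), 'tau': array([ 4.02759135e-03, -5.64523172e+01,  1.23080146e+00, -1.93966877e+01,
        1.13323313e-02,  5.51982157e-03,  4.20692047e-06]), 'eef_pos': array([ 274.19358129, -588.7499552 ,  255.46516369]), 'tool_rot': array([-3.13984513e+00,  2.62415281e-05,  4.35824633e-01]), 'force': array([ 0.1812844 ,  0.40816705, -0.3588657 ]), 'torque': array([ 0.04524842, -0.03723302, -0.01292929]), 'gripper_force': 0.0, 'width': 85.67957111839769}
```

View pics/top0.png

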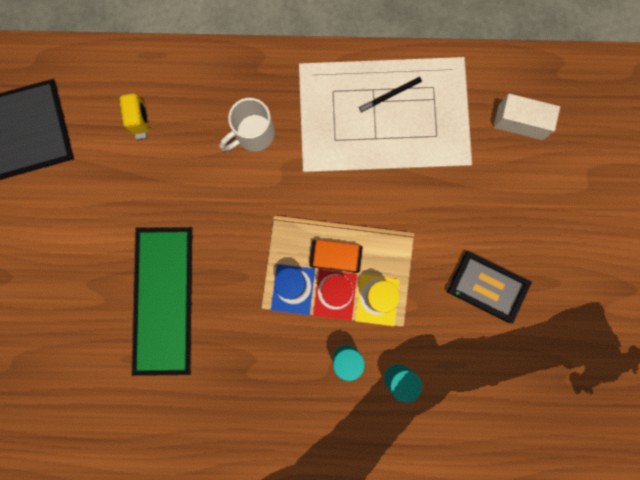

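View pics/side0.png

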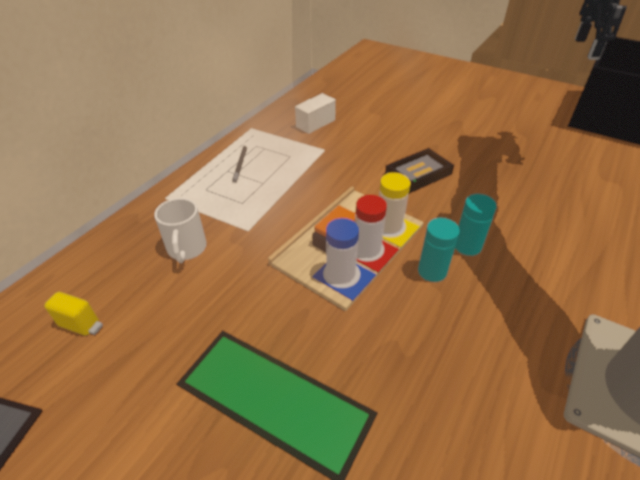

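The top view shows, left to right, blue (294,286), red (336,292) and yellow (382,296) jars on their plates. The battery is at (336,255), the green mat at (162,301), the charger at (489,286) and the mug at (250,125). Two turquoise look-alikes stand at (348,364) and (404,383), off the plates, so they are to be avoided. The jar meant as yellow is the one at (382,296): its lid is yellow and it stands on the yellow plate.

```bash
cat > h.py <<'E'
from cell import ctrl
import numpy as np, cv2
def cloud(n):
    p,d=ctrl.get_image(n); c=ctrl.calibration(n)
    f=240/np.tan(np.radians(c["vfov"]/2)); v,u=np.mgrid[:480,:640]
    P=np.stack([(u-c["cx"])/f*d,(v-c["cy"])/f*d,d],-1)@c["extrinsics"][:3,:3].T+c["extrinsics"][:3,3]
    P[d==0]=np.nan
    return p,d,P
def rect(Q):
    (x,y),(w,h),a=cv2.minAreaRect(Q[:,:2].astype(np.float32))
    b=cv2.boxPoints(((x,y),(w,h),a)); e=b[1]-b[0],b[2]-b[1]
    l=max(e,key=np.linalg.norm); ang=np.degrees(np.arctan2(l[1],l[0]))
    return np.round([x,y,max(w,h),min(w,h),(ang)%180],1)
E
python3 - <<'E'
from h import *
p,d,P=cloud("top")
for n in "jar_red jar_yellow jar_blue plate_red plate_yellow plate_blue battery charger mat mug".split():
    for r in ctrl.trace("top",n)[:4]:
        m=r["pixels"]; Q=P[m]; Q=Q[~np.isnan(Q[:,0])]
        z=np.median(Q[:,2]); zt=np.percentile(Q[:,2],95); T=Q[Q[:,2]>zt-8]
        print(n,round(r["confidence"],2),np.round(r["bbox"]),"z",round(z,1),round(zt,1),"rect",rect(Q),"top",rect(T),p[m].mean(0).round())
s=cv2.resize(p[205:405,250:450],(800,600)[:1]*2) if 0 else cv2.resize(p[240:390,260:460],(800,600),interpolation=cv2.INTER_CUBIC)
cv2.imwrite("pics/crop.png",s[:,:,::-1])
E
```

```text
jar_red 0.74 [318. 278. 352. 308.] z 125.6 128.4 rect [485.8 -36.4  51.4  50.6  65. ] top [485.1 -37.   50.8  50.6  91. ] [199.  43.  37.]
jar_yellow 0.73 [364. 281. 398. 314.] z 125.3 128.0 rect [ 477.7 -115.7   52.9   52.    48.1] top [ 478.3 -116.3   51.    50.5   91.1] [223. 194.  41.]
jar_yellow 0.72 [333. 345. 360. 380.] z 110.1 113.1 rect [360.9 -65.1  63.7  53.5  75.1] top [361.9 -59.9  52.   51.1   1.1] [ 46. 158. 145.]
jar_yellow 0.65 [383. 364. 423. 404.] z 109.7 112.9 rect [ 320.6 -156.3   69.9   53.5  173.7] top [ 328.4 -157.3   53.2   52.3  158.1] [20. 87. 79.]
jar_blue 0.59 [273. 269. 308. 299.] z 125.5 128.2 rect [497.   42.5  52.2  50.8  91.6] top [497.   43.   51.3  50.8  91.6] [ 43.  84. 161.]
plate_red 0.76 [314. 266. 360. 317.] z 15.7 19.2 rect [481.7 -36.4  88.8  74.5 173.7] top [481.9 -36.2  88.4  74.2 173.8] [183.  65.  56.]
plate_yellow 0.6 [352. 274. 398. 326.] z 15.7 19.2 rect [ 473.3 -115.6   89.    74.1  174.2] top [ 473.6 -115.7   88.3   74.1  174.2] [207. 180.  57.]
plate_blue 0.81 [275. 268. 316. 316.] z 15.8 19.4 rect [489.9  43.5  88.4  74.1 173.7] top [490.1  43.4  87.9  74.1 173.7] [ 87. 113. 166.]
battery 0.81 [310. 237. 363. 276.] z 57.0 60.4 rect [555.2 -36.5  98.2  57.3  85. ] top [552.5 -36.   79.7  50.1  84.2] [189.  90.  26.]
charger 0.75 [446. 250. 532. 324.] z 17.3 29.6 rect [ 500.1 -329.3  141.6   87.2   64.7] top [ 502.3 -325.1  132.3   86.9   64.7] [98. 86. 72.]
mug 0.75 [220.  97. 274. 150.] z 43.2 91.0 rect [792.  132.4 129.6  81.6 143.6] top [795.3 126.4  75.8  74.6   2.6] [176. 162. 144.]
mug 0.66 [352. 274. 397. 328.] z 15.6 19.2 rect [ 474.1 -115.7   88.5   76.4  172.4] top [ 474.1 -115.5   87.8   76.3  172.8] [208. 181.  56.]
```

View pics/crop.png

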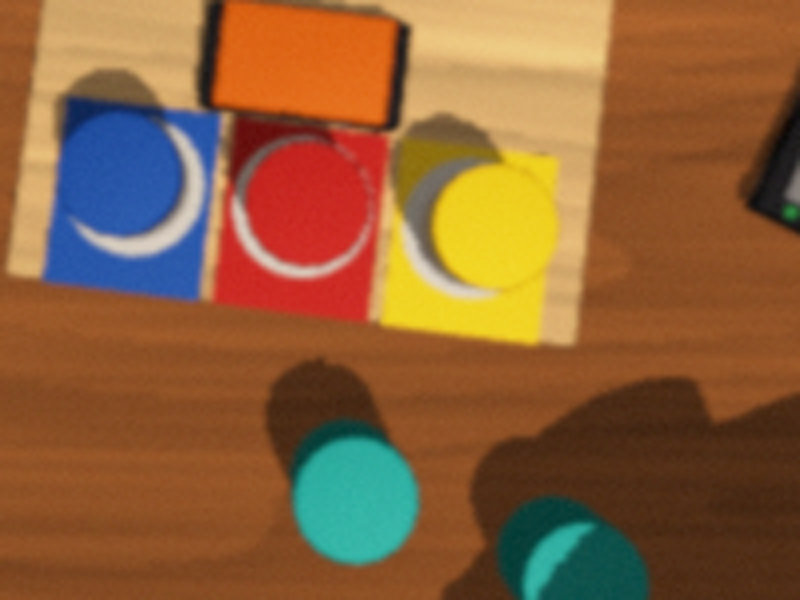

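The crop confirms the yellow lid at crop (495,228) on the yellow plate. The two round lids at (355,500) and (585,560) are turquoise and stay untouched. Next I'll get the mat and the marks.

```bash
cat >> h.py <<'E'
def hsvmask(p,lo,hi): return cv2.inRange(cv2.cvtColor(p,cv2.COLOR_RGB2HSV),lo,hi)>0
E
python3 - <<'E'
from h import *
p,d,P=cloud("top")
m=hsvmask(p,(50,120,60),(75,255,255)); m[:,230:]=0
Q=P[m]; print("mat green",rect(Q[~np.isnan(Q[:,0])]),np.nanmedian(Q[:,2]))
E
```

```text
mat green [464.1 291.4 262.1  94.5   2. ] 4.8750629743231
```

Call:
play_rows:
  targets:
    - [0,0,0,-5,-8]
    - [0,0,0,-5,-16]
    - [0,0,0,-5,-20]
    - [0,0,0,-5,-20]

```text
clock: 1.1
eef_pos: [274.3, -589.3, 306.7]
tool_rot: [3.141, -0.0, 0.785]
force: [0.7, 0.9, -0.5]
width: 85.2
gripper_force: 0.0
```

Call:
play_rows:
  targets:
    - [0,60.4,-29,10.7,0]
    - [0,60.4,-29,10.7,0]
    - [0,60.4,-29,10.7,0]
    - [0,60.4,-29,10.7,0]
    - [0,60.4,-29,10.7,0]
    - [0,60.4,-29,10.7,0]
    - [0,60.4,-29,10.7,0]
    - [0,60.4,-29,10.7,0]
    - [0,60.4,-29,10.7,0]
    - [0,60.4,-29,10.7,0]

```text
clock: 2.1
eef_pos: [438.7, -121.7, 227.3]
tool_rot: [3.141, -0.0, 0.782]
force: [0.4, -1.0, -0.3]
width: 85.2
gripper_force: 0.0
```

Call:
play_rows:
  targets:
    - [0,11,-5,2,0]
    - [0,11,-5,2,0]

```text
clock: 2.3
eef_pos: [473.4, -29.4, 210.9]
tool_rot: [3.141, -0.0, 0.782]
force: [1.2, -0.4, -0.1]
width: 86.0
gripper_force: 0.0
```

Call:
play_rows:
  targets:
    - [0,3,-1.5,0.5,0]
    - [0,5,-2.5,1,0]
    - [0,5,-2.5,1,0]
    - [0,5,-2.5,1,0]

```text
clock: 2.7
eef_pos: [490.4, 21.8, 200.9]
tool_rot: [-3.141, 0.001, 0.785]
force: [0.7, -0.4, 0.1]
width: 85.6
gripper_force: 0.0
```

```bash
cat >> h.py <<'E'
def go(x,y,z,yaw=None):
    s=ctrl.read_state(); e=s["eef_pos"]; a=s["tool_rot"][2]; dx,dy=x-e[0],y-e[1]; c,n=np.cos(a),np.sin(a)
    print("eef",e.round(1),"yaw",round(np.degrees(a),2),"t",s["clock"],"-> cm",np.round([(dx*c+dy*n)/10,(dx*n-dy*c)/10,(e[2]-z)/10],2), "spin",0 if yaw is None else round(np.degrees(a)-yaw,2))
E
python3 -c "
from h import *
go(497,43,100)"
```

```text
eef [490.4  21.8 200.9] yaw 44.95 t 2.7 -> cm [ 1.97 -1.03 10.09] spin 0
```

Call:
play_rows:
  targets:
    - [0,2,-1,3,0]
    - [0,2,-1,5,0]
    - [0,2,-1,7,0]
    - [0,2,-1,9,0]
    - [0,2,-1,10.1,0]
    - [0,2,-1,10.1,0]

```text
clock: 3.3
eef_pos: [496.8, 41.6, 99.2]
tool_rot: [-3.14, 0.003, 0.782]
force: [-0.6, 0.1, 0.5]
width: 85.5
gripper_force: 0.0
```

Run:
```python
from h import *
go(497,43,100)
p,d=ctrl.get_image("side"); cv2.imwrite("pics/s1.png",cv2.resize(p[150:390,240:560],(800,600))[:,:,::-1])
```

```text
eef [496.8  41.6  99.2] yaw 44.83 t 3.3 -> cm [ 0.11 -0.09 -0.08] spin 0
```

View pics/s1.png

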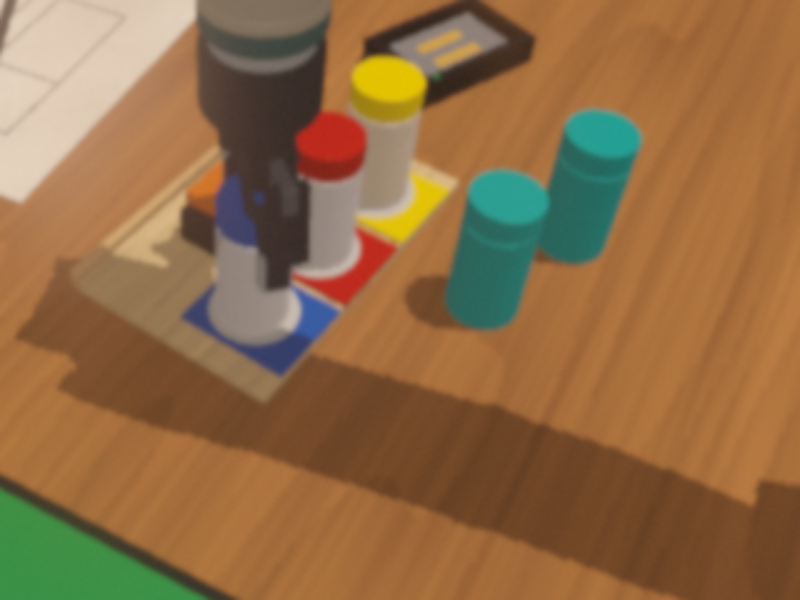

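The fingers straddle the blue lid (crop 250,200) and are clear of red and of the battery. I'll close and lift.

Call:
play_rows:
  targets:
    - [1,0,0,0,0]
    - [1,0,0,0,0]
    - [1,0,0,0,0]
    - [1,0,0,0,0]
    - [1,0,0,-1,0]
    - [1,0,0,-3,0]
    - [1,0,0,-5,0]
    - [1,0,0,-7,0]
    - [1,0,0,-8,0]
    - [1,0,0,-8,0]

```text
clock: 4.35
eef_pos: [498.5, 43.2, 181.6]
tool_rot: [3.14, -0.002, 0.785]
force: [0.3, 0.6, -4.2]
width: 53.0
gripper_force: 63.8
```

```bash
python3 -c "
from h import *
go(549,294,140)"
```

```text
eef [498.5  43.2 181.6] yaw 44.97 t 4.35 -> cm [ 21.3  -14.17   4.16] spin 0
```

Call:
play_rows:
  targets:
    - [1,2,-1.3,0,0]
    - [1,5,-3.3,0,0]
    - [1,8.4,-5.6,0,0]
    - [1,11.8,-7.9,0,0]
    - [1,15.2,-10.2,0,0]
    - [1,18.2,-12.2,1,0]
    - [1,20.3,-13.5,2,0]
    - [1,21.3,-14.2,4,0]
    - [1,21.3,-14.2,6,0]
    - [1,21.3,-14.2,7,0]

```text
clock: 5.35
eef_pos: [546.0, 293.6, 106.9]
tool_rot: [-3.14, 0.006, 0.786]
force: [-1.2, -1.1, -3.6]
width: 52.8
gripper_force: 63.9
```

```bash
python3 -c "
from h import *
go(549,294,89.5)"
```

```text
eef [546.  293.6 106.9] yaw 45.04 t 5.35 -> cm [0.25 0.18 1.74] spin 0
```

Call:
play_rows:
  targets:
    - [1,0,0,0.6,0]
    - [1,0,0,1.0,0]
    - [1,0,0,1.0,0]
    - [1,0,0,1.0,0]

```text
clock: 5.75
eef_pos: [548.7, 294.0, 100.9]
tool_rot: [3.141, -0.001, 0.784]
force: [0.9, -0.5, -4.6]
width: 53.1
gripper_force: 63.9
```

Call:
play_rows:
  targets:
    - [1,0,0,0.8,0]
    - [1,0,0,1.1,0]
    - [1,0,0,1.1,0]
    - [0,0,0,1.1,0]
    - [0,0,0,1.1,0]
    - [0,0,0,1.1,0]
    - [0,0,0,0,0]
    - [0,0,0,-3,0]
    - [0,0,0,-7,0]
    - [0,0,0,-10,0]

```text
clock: 6.75
eef_pos: [548.7, 294.5, 203.0]
tool_rot: [3.141, -0.002, 0.785]
force: [1.3, 0.2, -0.5]
width: 85.3
gripper_force: 0.0
```

```bash
python3 -c "
from h import *
go(485.3,-37,200)"
```

```text
eef [548.7 294.5 203. ] yaw 44.97 t 6.75 -> cm [-27.91  18.97   0.3 ] spin 0
```

Call:
play_rows:
  targets:
    - [0,-3,2,0,0]
    - [0,-7,4.8,0,0]
    - [0,-11,7.5,0,0]
    - [0,-15,10.2,0,0]
    - [0,-19,12.9,0,0]
    - [0,-23,15.6,0,0]
    - [0,-26,17.7,0,0]
    - [0,-27.9,19,0,0]
    - [0,-27.9,19,0,0]
    - [0,-27.9,19,0,0]

```text
clock: 7.75
eef_pos: [485.4, -37.5, 200.8]
tool_rot: [3.141, -0.001, 0.784]
force: [-0.1, 0.8, -0.7]
width: 85.4
gripper_force: 0.0
```

```bash
python3 -c "
from h import *
go(485.3,-37,100)
p,d,P=cloud('top')
m=hsvmask(p,(100,150,60),(120,255,255))&(P[:,:,2]>90)&(P[:,:,1]>150); Q=P[m]; print('blue lid',rect(Q),np.median(Q[:,2]))"
```

```text
eef [485.4 -37.5 200.8] yaw 44.91 t 7.75 -> cm [ 0.03 -0.04 10.08] spin 0
blue lid [546.2 293.1  53.2  50.7 150.8] 114.43737542674523
```

Call:
play_rows:
  targets:
    - [0,0,0,3,0]
    - [0,0,0,7,0]
    - [0,0,0,9.5,0]
    - [0,0,0,10.1,0]
    - [0,0,0,10.1,0]
    - [0,0,0,10.1,0]
    - [1,0,0,10.1,0]
    - [1,0,0,10.1,0]
    - [1,0,0,10.1,0]
    - [1,0,0,10.1,0]

```text
clock: 8.8
eef_pos: [486.0, -37.7, 100.4]
tool_rot: [3.14, -0.002, 0.785]
force: [0.0, -0.9, 6.6]
width: 53.2
gripper_force: 61.1
```

Call:
play_rows:
  targets:
    - [1,0,0,-1,0]
    - [1,0,0,-3,0]
    - [1,0,0,-5,0]
    - [1,0,0,-7,0]
    - [1,0,0,-8,0]
    - [1,0,0,-8,0]
    - [1,0,0,-8,0]

```text
clock: 9.5
eef_pos: [484.6, -37.5, 178.9]
tool_rot: [-3.141, 0.0, 0.785]
force: [-0.1, 0.1, -2.4]
width: 53.3
gripper_force: 63.3
```

```bash
python3 -c "
from h import *
go(464,291,120)"
```

```text
eef [484.6 -37.5 178.9] yaw 44.97 t 9.5 -> cm [ 21.76 -24.7    5.89] spin 0
```

Call:
play_rows:
  targets:
    - [1,2,-2.3,0,0]
    - [1,4.6,-5.2,0,0]
    - [1,7.6,-8.6,0,0]
    - [1,10.6,-12,0,0]
    - [1,13.6,-15.4,0,0]
    - [1,16.6,-18.8,0,0]
    - [1,19.4,-22,0,0]
    - [1,21,-23.8,2,0]
    - [1,21.8,-24.7,4,0]
    - [1,21.8,-24.7,6,0]

```text
clock: 10.5
eef_pos: [463.2, 294.2, 117.1]
tool_rot: [-3.14, 0.0, 0.789]
force: [0.3, -0.2, -1.9]
width: 52.9
gripper_force: 63.6
```

Call:
play_rows:
  targets:
    - [1,0,0,1,0]
    - [1,0,0,1.8,0]
    - [1,0,0,1.8,0]
    - [1,0,0,1.8,0]

```text
clock: 10.9
eef_pos: [465.1, 291.0, 101.4]
tool_rot: [3.141, -0.0, 0.784]
force: [0.4, 0.6, -2.4]
width: 53.1
gripper_force: 63.5
```

Call:
play_rows:
  targets:
    - [1,0,0,0.8,0]
    - [1,0,0,1.1,0]
    - [1,0,0,1.1,0]
    - [0,0,0,1.1,0]
    - [0,0,0,1.1,0]
    - [0,0,0,1.1,0]
    - [0,0,0,0,0]
    - [0,0,0,-3,0]
    - [0,0,0,-7,0]
    - [0,0,0,-10,0]

```text
clock: 11.9
eef_pos: [465.1, 291.6, 204.0]
tool_rot: [3.141, -0.002, 0.785]
force: [0.9, 0.0, -0.5]
width: 85.4
gripper_force: 0.0
```

```bash
python3 -c "
from h import *
go(478,-116,200)"
```

```text
eef [465.1 291.6 204. ] yaw 44.97 t 11.9 -> cm [-27.9   29.75   0.4 ] spin 0
```

Call:
play_rows:
  targets:
    - [0,-3,3.2,0,0]
    - [0,-6.3,6.7,0,0]
    - [0,-9.6,10.2,0,0]
    - [0,-12.9,13.7,0,0]
    - [0,-16.2,17.3,0,0]
    - [0,-19.5,20.8,0,0]
    - [0,-22.8,24.3,0,0]
    - [0,-26,27.7,0,0]
    - [0,-27.9,29.7,0,0]
    - [0,-27.9,29.7,0,0]

```text
clock: 12.9
eef_pos: [477.0, -121.4, 202.1]
tool_rot: [3.139, 0.001, 0.777]
force: [-0.2, 1.1, 0.1]
width: 85.3
gripper_force: 0.0
```

Call:
play_rows:
  targets:
    - [0,0,0,0,0]
    - [0,0,0,0,0]

```text
clock: 13.1
eef_pos: [477.3, -114.5, 201.6]
tool_rot: [-3.141, -0.001, 0.787]
force: [-0.3, 1.0, -0.5]
width: 85.5
gripper_force: 0.0
```

```bash
python3 -c "
from h import *
go(478,-116,100)
p,d,P=cloud('top')
m=(P[:,:,2]>90)&(P[:,:,2]<125)&(P[:,:,1]>150)&(P[:,:,0]<650); 
for c in ((500,600),(400,500)):
  Q=P[m&(P[:,:,0]>(c[0]+7))&(P[:,:,0]<c[1]+7)]; print(rect(Q),np.median(Q[:,2]))"
```

```text
eef [ 477.3 -114.5  201.6] yaw 45.08 t 13.1 -> cm [-0.06  0.15 10.16] spin 0
[547.  293.6  53.1  53.  114.2] 114.29930386445415
[464.1 290.8  54.   52.5 107.6] 114.26524154815797
```

Both stand well. Now the yellow jar.

Call:
play_rows:
  targets:
    - [0,0,0,3,0]
    - [0,0,0.1,7,0]
    - [0,0,0.1,9.5,0]
    - [0,0,0.1,10.1,0]
    - [0,0,0.1,10.1,0]
    - [0,0,0.1,10.1,0]
    - [1,0,0.1,10.1,0]
    - [1,0,0.1,10.1,0]
    - [1,0,0.1,10.1,0]
    - [1,0,0.1,10.1,0]

```text
clock: 14.15
eef_pos: [478.9, -117.0, 101.5]
tool_rot: [3.139, -0.001, 0.785]
force: [-0.7, -0.7, 7.5]
width: 52.9
gripper_force: 61.3
```

Call:
play_rows:
  targets:
    - [1,0,0,-1,0]
    - [1,0,0,-3,0]
    - [1,0,0,-5,0]
    - [1,0,0,-7,0]
    - [1,0,0,-8,0]
    - [1,0,0,-8,0]
    - [1,0,0,-8,0]

```text
clock: 14.85
eef_pos: [477.4, -116.7, 179.9]
tool_rot: [-3.141, 0.0, 0.785]
force: [-0.8, -0.5, -2.9]
width: 53.2
gripper_force: 63.6
```

```bash
python3 -c "
from h import *
go(380,288,120)"
```

```text
eef [ 477.4 -116.7  179.9] yaw 44.96 t 14.85 -> cm [ 21.7  -35.52   5.99] spin 0
```

Call:
play_rows:
  targets:
    - [1,1.2,-2,0,0]
    - [1,3,-4.9,0,0]
    - [1,5.1,-8.3,0,0]
    - [1,7.2,-11.8,0,0]
    - [1,9.3,-15.2,0,0]
    - [1,11.4,-18.7,0,0]
    - [1,13.5,-22.1,0,0]
    - [1,15.6,-25.5,0,0]
    - [1,17.7,-29,0,0]
    - [1,19.8,-32.4,0,0]

```text
clock: 15.85
eef_pos: [387.7, 253.6, 179.1]
tool_rot: [-3.141, 0.002, 0.785]
force: [2.0, 0.6, -3.3]
width: 52.7
gripper_force: 63.8
```

Call:
play_rows:
  targets:
    - [1,1.2,-2,0,0]
    - [1,1.9,-3.1,2,0]
    - [1,1.9,-3.1,4.5,0]
    - [1,1.9,-3.1,6.5,0]
    - [1,1.9,-3.1,7.5,0]
    - [1,1.9,-3.1,7.8,0]
    - [1,1.9,-3.1,7.8,0]
    - [1,1.9,-3.1,7.8,0]

```text
clock: 16.65
eef_pos: [381.0, 288.0, 102.7]
tool_rot: [3.141, -0.001, 0.784]
force: [0.5, -0.0, -4.1]
width: 52.8
gripper_force: 64.1
```

Call:
play_rows:
  targets:
    - [1,0,0,0.8,0]
    - [1,0,0,1.2,0]
    - [1,0,0,1.2,0]
    - [0,0,0,1.2,0]
    - [0,0,0,1.2,0]
    - [0,0,0,1.2,0]
    - [0,0,0,0,0]
    - [0,0,0,-3,0]
    - [0,0,0,-7,0]
    - [0,0,0,-10,0]

```text
clock: 17.65
eef_pos: [380.8, 288.0, 204.8]
tool_rot: [3.141, -0.002, 0.785]
force: [1.6, 0.4, -0.1]
width: 85.3
gripper_force: 0.0
```

Run:
```python
from h import *
go(552.5,-36,200,84.2)
p,d,P=cloud('top'); cv2.imwrite("pics/top2.png",p[:,:,::-1])
m=(P[:,:,2]>90)&(P[:,:,2]<125)&(P[:,:,1]>150)&(P[:,:,0]<650)
for c in ((507,607),(425,507),(300,425)):
    Q=P[m&(P[:,:,0]>c[0])&(P[:,:,0]<c[1])]
    if len(Q)>20: print(rect(Q),np.median(Q[:,2]))
m=hsvmask(p,(0,0,150),(179,60,255))&(P[:,:,2]<25)
for n in("plate_blue","plate_red","plate_yellow"):
    r=ctrl.trace("top",n)
    if not r: print(n,"none");continue
    M=r[0]["pixels"].astype(np.uint8); M=cv2.morphologyEx(M,cv2.MORPH_CLOSE,np.ones((9,9)))>0
    Q=P[m&M]; R=P[M]; R=R[~np.isnan(R[:,0])]
    if len(Q)>20: print(n,rect(R),"mark",len(Q),rect(Q),cv2.minEnclosingCircle(Q[:,:2].astype(np.float32)))
for r in ctrl.trace("top","battery")[:1]:
    Q=P[r["pixels"]]; Q=Q[Q[:,2]>50]; print("bat",rect(Q),np.median(Q[:,2]))
```

```text
eef [380.8 288.  204.8] yaw 44.97 t 17.65 -> cm [-10.75  35.06   0.48] spin -39.23
[547.  293.7  53.8  52.8  27.5] 114.20006121291794
[463.9 290.5  53.1  52.7 141.3] 114.25568343953114
[379.3 286.8  53.1  51.3 149.2] 114.10689565010159
plate_blue [489.9  43.3  91.7  74.2 174.3] mark 995 [494.2  42.9  79.9  75.  175.7] ((494.59320068359375, 47.839630126953125), 51.19741439819336)
plate_red [481.6 -36.8  87.8  74.2 173.9] mark 902 [487.8 -37.2  63.8  60.4   1.1] ((487.6304626464844, -37.35883712768555), 32.05791473388672)
plate_yellow [ 473.8 -115.9   88.3   75.6  174. ] mark 881 [ 479.  -117.3   61.5   61.   136.7] ((478.7110290527344, -116.95221710205078), 31.624797821044922)
bat [552.4 -36.   80.   50.   84.1] 57.65255365158055
```

View pics/top2.png

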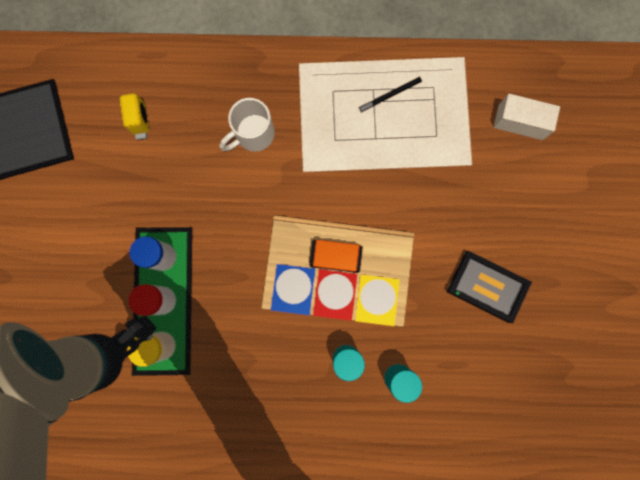

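All three jars stand on the mat (146,252), (146,300) and (146,349). The marks are free at (294,287), (336,292) and (378,297). The battery is undisturbed at (336,255).

Call:
play_rows:
  targets:
    - [0,-1,3.3,0,-4]
    - [0,-2.2,7.3,0,-8]
    - [0,-3.4,11.3,0,-13]
    - [0,-4.7,15.4,0,-18]
    - [0,-5.9,19.5,0,-23]
    - [0,-7.2,23.5,0,-28]
    - [0,-8.4,27.5,0,-33]
    - [0,-9.6,31.5,0,-37]
    - [0,-10.7,35.1,0,-39.1]
    - [0,-10.7,35.1,0,-39.1]

```text
clock: 18.9
eef_pos: [553.9, -43.0, 200.3]
tool_rot: [-3.141, 0.003, 1.459]
force: [-0.4, 0.1, 0.0]
width: 85.0
gripper_force: 0.0
```

Call:
play_rows:
  targets:
    - [0,0,0,0,0]
    - [0,0,0,3,0]
    - [0,0,0,6,0]
    - [0,0,0,6,0]
    - [0,0,0,6,0]

```text
clock: 19.4
eef_pos: [552.1, -34.5, 141.9]
tool_rot: [-3.139, -0.001, 1.469]
force: [0.0, 0.3, 0.3]
width: 85.4
gripper_force: 0.0
```

```bash
python3 -c "
from h import *
go(552.4,-36,54,84.1)"
```

```text
eef [552.1 -34.5 141.9] yaw 84.19 t 19.4 -> cm [-0.14  0.05  8.79] spin 0.09
```

Call:
play_rows:
  targets:
    - [0,-0.1,0,3,0]
    - [0,-0.1,0,6,0]
    - [0,-0.1,0,8,0]
    - [0,-0.1,0,8.8,0]
    - [0,-0.1,0,8.8,0]
    - [0,-0.1,0,8.8,0]
    - [1,-0.1,0,8.8,0]
    - [1,-0.1,0,8.8,0]
    - [1,-0.1,0,8.8,0]
    - [1,-0.1,0,8.8,0]

```text
clock: 20.4
eef_pos: [553.3, -37.2, 55.3]
tool_rot: [3.14, 0.0, 1.467]
force: [-1.3, -0.3, 5.5]
width: 48.6
gripper_force: 64.5
```

Call:
play_rows:
  targets:
    - [1,0,0,0,0]
    - [1,0,0,-1,0]
    - [1,0,0,-3,0]
    - [1,0,0,-5,0]
    - [1,0,0,-7,0]
    - [1,0,0,-8,0]
    - [1,0,0,-8,0]
    - [1,0,0,-8,0]

```text
clock: 21.2
eef_pos: [552.3, -37.3, 133.8]
tool_rot: [-3.141, 0.0, 1.467]
force: [0.3, -0.1, -2.8]
width: 49.0
gripper_force: 63.3
```

Run:
```python
from h import *
p,d,P=cloud('top'); 
r=ctrl.trace("top","charger")[0]; Q=P[r["pixels"]]; T=Q[(Q[:,2]>22)&(Q[:,2]<35)]; print(rect(T), np.median(T[:,2]))
m=hsvmask(p,(8,120,120),(24,255,255))&r["pixels"]&(P[:,:,2]<24); print("strips",rect(P[m]),m.sum())
go(502,-325,133,64.7)
for r in ctrl.trace("top","battery")[:1]:
    Q=P[r["pixels"]]; print("bat",rect(Q[~np.isnan(Q[:,0])]),np.nanmedian(Q[:,2]))
```

```text
[ 502.6 -325.   132.2   87.    64.6] 27.414027708972526
strips [ 485.7 -344.1  105.    45.9   49.1] 341
eef [551.9 -37.2 133.1] yaw 84.07 t 21.3 -> cm [-2.914e+01 -1.990e+00  1.000e-02] spin 19.37
```

Call:
play_rows:
  targets:
    - [1,-2,-0.1,0,1]
    - [1,-5,-0.3,0,3]
    - [1,-8.5,-0.6,0,6]
    - [1,-12,-0.8,0,9]
    - [1,-15.5,-1.1,0,12]
    - [1,-19,-1.3,0,15]
    - [1,-22.5,-1.6,0,17]
    - [1,-26,-1.8,0,19]
    - [1,-28.3,-2,0,19.4]
    - [1,-29.2,-2,0,19.4]

```text
clock: 22.35
eef_pos: [500.8, -328.9, 133.1]
tool_rot: [-3.14, 0.002, 1.124]
force: [-0.8, -0.2, -3.8]
width: 49.1
gripper_force: 63.2
```

Call:
play_rows:
  targets:
    - [1,0,0,1,0]
    - [1,0,0,3,0]
    - [1,0,0,4,0]
    - [1,0,0,4,0]
    - [1,0,0,4,0]

```text
clock: 22.85
eef_pos: [503.2, -324.2, 93.9]
tool_rot: [-3.141, -0.001, 1.13]
force: [-0.4, 0.3, -3.0]
width: 48.7
gripper_force: 63.1
```

Run:
```python
from h import *
go(502,-326,57.5,64.7)
for n in("top","side"):
    p,d,P=cloud(n); cv2.imwrite(f"pics/b_{n}.png",(cv2.resize(p[210:350,420:600],(720,560)) if n=="top" else cv2.resize(p[90:240,320:520],(800,600)))[:,:,::-1])
```

```text
eef [ 503.2 -324.2   93.9] yaw 64.77 t 22.85 -> cm [-0.21 -0.03  3.64] spin 0.07
```

View pics/b_side.png

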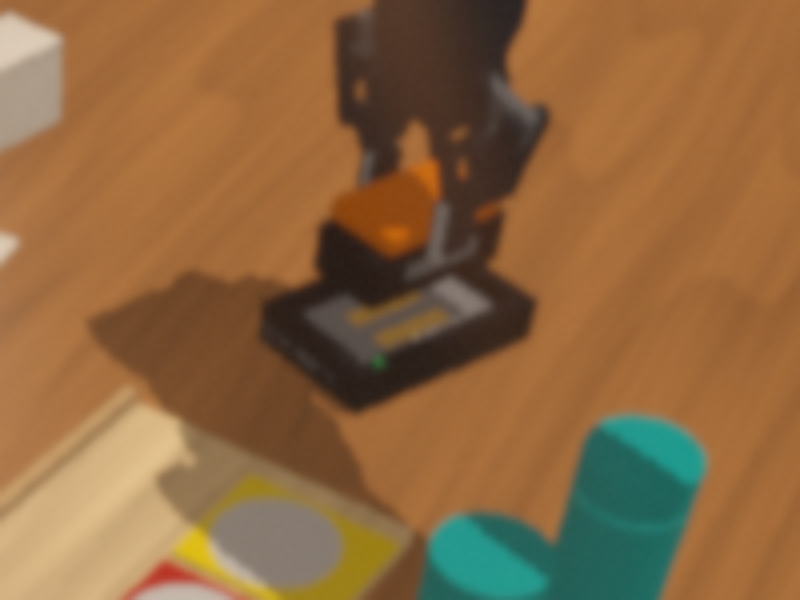

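The battery is held level above the recess (crop 400,240) and aligned with the cradle. I'll lower it in.

Call:
play_rows:
  targets:
    - [1,-0.2,0,1,0]
    - [1,-0.2,0,2,0]
    - [1,-0.2,0,2.8,0]
    - [1,-0.2,0,3.3,0]
    - [1,-0.2,0,3.6,0]
    - [1,-0.2,0,3.6,0]
    - [1,-0.2,0,3.6,0]

```text
clock: 23.65
eef_pos: [501.7, -327.2, 58.3]
tool_rot: [-3.141, -0.0, 1.129]
force: [-2.7, 1.1, 0.7]
width: 48.9
gripper_force: 63.5
```

Contact begins (force up from -3 to +0.7 N), so the battery is on the floor. Release and rise.

Call:
play_rows:
  targets:
    - [1,0,0,0.1,0]
    - [0,0,0,0.1,0]
    - [0,0,0,0.1,0]
    - [0,0,0,0.1,0]
    - [0,0,0,-1,0]
    - [0,0,0,-4,0]
    - [0,0,0,-8,0]
    - [0,0,0,-12,0]
    - [0,0,0,-15,0]
    - [0,0,0,-15,0]

```text
clock: 24.65
eef_pos: [504.6, -328.8, 213.7]
tool_rot: [3.131, 0.001, 1.128]
force: [0.9, -0.3, 0.6]
width: 85.2
gripper_force: 0.0
```

Run:
```python
from h import *
go(478,-116,205,45)
p,d,P=cloud("side"); cv2.imwrite("pics/c_side.png",cv2.resize(p[90:240,320:520],(800,600))[:,:,::-1])
m=hsvmask(p,(5,170,120),(20,255,255))&(P[:,:,1]<-230)&(P[:,:,2]>45)&(P[:,:,2]<75)
Q=P[m]; print(rect(Q),np.median(Q[:,2]),np.percentile(Q[:,2],[5,95]))
```

```text
eef [ 504.6 -328.8  213.7] yaw 64.66 t 24.65 -> cm [ 18.09 -11.51   0.87] spin 19.66
[ 499.6 -328.8   88.    53.8   64. ] 59.82400166637501 [51.65714815 62.03321789]
```

View pics/c_side.png

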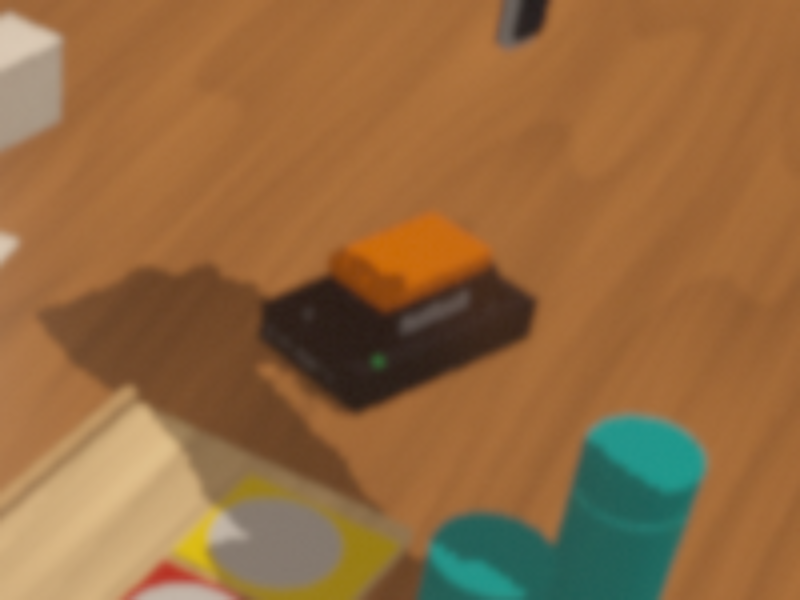

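The battery is seated: its orange top (crop 415,260) lies level in the cradle at z≈60, as expected. Now back to the mat for yellow.

Call:
play_rows:
  targets:
    - [0,2,-1.5,0,3]
    - [0,6,-4.4,0,8]
    - [0,10,-7.4,0,13]
    - [0,14,-10.4,0,17]
    - [0,18,-13.4,0,19.6]
    - [0,22,-16.4,0,19.6]
    - [0,26,-19.4,0,19.6]
    - [0,30,-22.3,0,19.6]
    - [0,34,-25.3,0,19.6]
    - [0,38,-28.3,0,19.6]

```text
clock: 25.7
eef_pos: [407.3, 138.7, 207.5]
tool_rot: [-3.141, 0.002, 0.786]
force: [0.1, -0.3, 0.5]
width: 85.3
gripper_force: 0.0
```

```bash
python3 -c "
from h import *
go(381,288,205,45)"
```

```text
eef [407.3 138.7 207.5] yaw 45.06 t 25.7 -> cm [  8.71 -12.4    0.25] spin 0.06
```

Call:
play_rows:
  targets:
    - [0,3,-4,0,0]
    - [0,6,-8,0,0]
    - [0,8,-11,0,0]
    - [0,8.3,-12.2,0,0]
    - [0,8.3,-12.2,0,0]
    - [0,8.3,-12.2,0,0]

```text
clock: 26.3
eef_pos: [380.7, 280.3, 207.6]
tool_rot: [3.141, 0.002, 0.786]
force: [-0.0, -1.0, -0.9]
width: 85.0
gripper_force: 0.0
```

```bash
python3 -c "
from h import *
go(380.8,288,90,45)"
```

```text
eef [380.7 280.3 207.6] yaw 45.01 t 26.3 -> cm [ 0.55 -0.54 11.76] spin 0.01
```

Call:
play_rows:
  targets:
    - [0,0.5,-0.5,0,0]
    - [0,0.5,-0.5,4,0]
    - [0,0.5,-0.5,8,0]
    - [0,0.5,-0.5,10.5,0]
    - [0,0.5,-0.5,11.7,0]
    - [0,0.5,-0.5,11.7,0]
    - [0,0.5,-0.5,11.7,0]
    - [1,0.5,-0.5,11.7,0]
    - [1,0.5,-0.5,11.7,0]
    - [1,0.5,-0.5,11.7,0]

```text
clock: 27.3
eef_pos: [381.8, 289.5, 92.4]
tool_rot: [3.141, -0.002, 0.786]
force: [0.5, -1.0, 6.8]
width: 52.9
gripper_force: 61.3
```

Call:
play_rows:
  targets:
    - [1,0,0,0,0]
    - [1,0,0,-1,0]
    - [1,0,0,-3,0]
    - [1,0,0,-6,0]
    - [1,0,0,-8,0]
    - [1,0,0,-9,0]
    - [1,0,0,-9,0]
    - [1,0,0,-9,0]

```text
clock: 28.1
eef_pos: [380.5, 288.9, 180.8]
tool_rot: [-3.142, 0.001, 0.787]
force: [0.1, -0.5, -3.4]
width: 53.1
gripper_force: 63.5
```

```bash
python3 -c "
from h import *
go(479.5,-116.8,120,45)"
```

```text
eef [380.5 288.9 180.8] yaw 45.07 t 28.1 -> cm [-21.73  35.66   6.08] spin 0.07
```

Call:
play_rows:
  targets:
    - [1,-1.2,2,0,0]
    - [1,-3.1,5,0,0]
    - [1,-5.2,8.5,0,0]
    - [1,-7.3,12,0,0]
    - [1,-9.4,15.4,0,0]
    - [1,-11.5,18.9,0,0]
    - [1,-13.6,22.3,0,0]
    - [1,-15.7,25.8,0,0]
    - [1,-17.8,29.2,0,0]
    - [1,-19.9,32.7,0,0]

```text
clock: 29.1
eef_pos: [471.0, -84.0, 179.8]
tool_rot: [-3.139, 0.002, 0.787]
force: [0.7, 1.1, -3.2]
width: 52.7
gripper_force: 63.8
```

Call:
play_rows:
  targets:
    - [1,-1.2,2,0,0]
    - [1,-1.8,3,2,0]
    - [1,-1.8,3,4.5,0]
    - [1,-1.8,3,6,0]
    - [1,-1.8,3,6.7,0]
    - [1,-1.8,3,6.7,0]
    - [1,-1.8,3,6.7,0]
    - [1,-1.8,3,6.7,0]

```text
clock: 29.9
eef_pos: [480.9, -116.5, 114.8]
tool_rot: [3.14, -0.001, 0.787]
force: [-0.4, -0.3, -2.4]
width: 52.9
gripper_force: 63.9
```

```bash
python3 -c "
from h import *
go(479.5,-116.8,102,45)"
```

```text
eef [ 480.9 -116.5  114.8] yaw 45.08 t 29.9 -> cm [-0.12 -0.08  1.28] spin 0.08
```

Call:
play_rows:
  targets:
    - [1,-0.1,-0.1,0.8,0]
    - [1,-0.1,-0.1,1.2,0]
    - [1,-0.1,-0.1,1.3,0]
    - [1,-0.1,-0.1,1.3,0]
    - [0,-0.1,-0.1,1.3,0]
    - [0,-0.1,-0.1,1.3,0]
    - [0,-0.1,-0.1,1.3,0]
    - [0,-0.1,-0.1,0,0]
    - [0,-0.1,-0.1,-4,0]
    - [0,-0.1,-0.1,-9,0]

```text
clock: 30.9
eef_pos: [477.5, -116.2, 203.6]
tool_rot: [-3.137, 0.003, 0.787]
force: [1.2, -1.3, -0.1]
width: 85.7
gripper_force: 0.0
```

```bash
python3 -c "
from h import *
go(465.1,291,205,45)"
```

```text
eef [ 477.5 -116.2  203.6] yaw 45.09 t 30.9 -> cm [ 27.96 -29.62  -0.14] spin 0.09
```

Call:
play_rows:
  targets:
    - [0,3,-3.2,0,0]
    - [0,6.3,-6.7,0,0]
    - [0,9.6,-10.2,0,0]
    - [0,12.9,-13.7,0,0]
    - [0,16.2,-17.2,0,0]
    - [0,19.5,-20.7,0,0]
    - [0,22.8,-24.2,0,0]
    - [0,26,-27.6,0,0]
    - [0,27.9,-29.6,0,0]
    - [0,27.9,-29.6,0,0]

```text
clock: 31.9
eef_pos: [465.0, 295.9, 203.9]
tool_rot: [-3.139, -0.003, 0.794]
force: [0.2, 0.9, 0.1]
width: 85.7
gripper_force: 0.0
```

Call:
play_rows:
  targets:
    - [0,0,0,0,0]
    - [0,0,0,0,0]

```text
clock: 32.1
eef_pos: [466.6, 288.2, 203.8]
tool_rot: [3.141, 0.002, 0.785]
force: [0.7, -0.4, -0.4]
width: 85.6
gripper_force: 0.0
```

```bash
python3 -c "
from h import *
go(465.1,291,90.5,45)
p,d,P=cloud('top')
m=(P[:,:,2]>100)&(P[:,:,2]<135)&(P[:,:,0]>420)&(P[:,:,0]<560)&(P[:,:,1]<-60)&(P[:,:,1]>-170);Q=P[m];print('yel',rect(Q),np.median(Q[:,2]))"
```

```text
eef [466.6 288.2 203.8] yaw 44.96 t 32.1 -> cm [ 0.09 -0.3  11.33] spin -0.04
yel [ 476.6 -117.3   52.6   50.6   91.5] 125.42923453712478
```

Call:
play_rows:
  targets:
    - [0,0.1,-0.2,2,0]
    - [0,0.1,-0.2,5,0]
    - [0,0.1,-0.2,8,0]
    - [0,0.1,-0.2,10.5,0]
    - [0,0.1,-0.2,11.3,0]
    - [0,0.1,-0.2,11.3,0]
    - [0,0.1,-0.2,11.3,0]
    - [1,0.1,-0.2,11.3,0]
    - [1,0.1,-0.2,11.3,0]
    - [1,0.1,-0.2,11.3,0]

```text
clock: 33.15
eef_pos: [466.5, 292.4, 92.4]
tool_rot: [3.141, -0.002, 0.786]
force: [-0.4, -0.9, 5.6]
width: 53.0
gripper_force: 61.8
```

Call:
play_rows:
  targets:
    - [1,0,0,0,0]
    - [1,0,0,-1,0]
    - [1,0,0,-3,0]
    - [1,0,0,-6,0]
    - [1,0,0,-8,0]
    - [1,0,0,-9,0]
    - [1,0,0,-9,0]
    - [1,0,0,-9,0]

```text
clock: 33.95
eef_pos: [465.3, 291.8, 180.7]
tool_rot: [-3.141, 0.001, 0.787]
force: [-1.1, -0.3, -3.1]
width: 52.7
gripper_force: 63.3
```

```bash
python3 -c "
from h import *
go(488.5,-37,120,45)"
```

```text
eef [465.3 291.8 180.7] yaw 45.07 t 33.95 -> cm [-21.64  24.86   6.07] spin 0.07
```

Call:
play_rows:
  targets:
    - [1,-2,2.3,0,0]
    - [1,-4.6,5.3,0,0]
    - [1,-7.6,8.7,0,0]
    - [1,-10.6,12.2,0,0]
    - [1,-13.6,15.6,0,0]
    - [1,-16.6,19.1,0,0]
    - [1,-19.4,22.3,0,0]
    - [1,-21,24.1,0,0]
    - [1,-21.6,24.9,0,0]
    - [1,-21.6,24.9,0,0]

```text
clock: 34.95
eef_pos: [489.0, -37.7, 180.3]
tool_rot: [-3.14, 0.001, 0.784]
force: [-0.4, 0.7, -2.9]
width: 53.0
gripper_force: 63.6
```

Call:
play_rows:
  targets:
    - [1,0,0,2,0]
    - [1,0,0,4.5,0]
    - [1,0,0,6,0]
    - [1,0,0,6.5,0]
    - [1,0,0,6.5,0]
    - [1,0,0,6.5,0]
    - [1,0,0,6.5,0]

```text
clock: 35.65
eef_pos: [490.1, -36.2, 116.9]
tool_rot: [3.141, -0.001, 0.787]
force: [-0.2, 0.1, -2.4]
width: 52.5
gripper_force: 63.6
```

```bash
python3 -c "
from h import *
go(488.5,-37,102,45)"
```

```text
eef [490.1 -36.2 116.9] yaw 45.1 t 35.65 -> cm [-0.17 -0.06  1.49] spin 0.1
```

Call:
play_rows:
  targets:
    - [1,-0.1,-0.1,0.8,0]
    - [1,-0.1,-0.1,1.3,0]
    - [1,-0.1,-0.1,1.5,0]
    - [1,-0.1,-0.1,1.5,0]
    - [0,-0.1,-0.1,1.5,0]
    - [0,-0.1,-0.1,1.5,0]
    - [0,-0.1,-0.1,1.5,0]
    - [0,-0.1,-0.1,0,0]
    - [0,-0.1,-0.1,-4,0]
    - [0,-0.1,-0.1,-9,0]

```text
clock: 36.65
eef_pos: [486.5, -36.5, 205.5]
tool_rot: [-3.138, 0.003, 0.787]
force: [1.1, -0.5, -0.2]
width: 85.1
gripper_force: 0.0
```

```bash
python3 -c "
from h import *
go(548.7,294,205,45)"
```

```text
eef [486.5 -36.5 205.5] yaw 45.09 t 36.65 -> cm [ 27.79 -18.93   0.05] spin 0.09
```

Call:
play_rows:
  targets:
    - [0,3,-2,0,0]
    - [0,7,-4.8,0,0]
    - [0,11,-7.5,0,0]
    - [0,15,-10.2,0,0]
    - [0,19,-12.9,0,0]
    - [0,23,-15.6,0,0]
    - [0,26,-17.7,0,0]
    - [0,27.7,-18.9,0,0]
    - [0,27.7,-18.9,0,0]
    - [0,27.7,-18.9,0,0]

```text
clock: 37.65
eef_pos: [549.4, 292.3, 205.4]
tool_rot: [3.141, 0.002, 0.787]
force: [-0.3, -1.2, -1.2]
width: 85.0
gripper_force: 0.0
```

```bash
python3 -c "
from h import *
go(548.7,294,90.5,45)"
```

```text
eef [549.4 292.3 205.4] yaw 45.1 t 37.65 -> cm [ 0.07 -0.17 11.49] spin 0.1
```

Call:
play_rows:
  targets:
    - [0,0,-0.1,2,0]
    - [0,0,-0.1,5,0]
    - [0,0,-0.1,8,0]
    - [0,0,-0.1,10.6,0]
    - [0,0,-0.1,11.4,0]
    - [0,0,-0.1,11.4,0]
    - [0,0,-0.1,11.4,0]
    - [1,0,-0.1,11.4,0]
    - [1,0,-0.1,11.4,0]
    - [1,0,-0.1,11.4,0]

```text
clock: 38.65
eef_pos: [549.8, 294.2, 93.6]
tool_rot: [3.141, -0.002, 0.787]
force: [-1.9, 0.4, 6.5]
width: 52.5
gripper_force: 62.3
```

Call:
play_rows:
  targets:
    - [1,0,0,0,0]
    - [1,0,0,-1,0]
    - [1,0,0,-3,0]
    - [1,0,0,-6,0]
    - [1,0,0,-8,0]
    - [1,0,0,-9,0]
    - [1,0,0,-9,0]
    - [1,0,0,-9,0]

```text
clock: 39.45
eef_pos: [548.6, 293.2, 181.4]
tool_rot: [-3.141, 0.002, 0.787]
force: [-0.7, 0.5, -4.0]
width: 52.8
gripper_force: 63.7
```

```bash
python3 -c "
from h import *
go(496.5,42.5,120,45)"
```

```text
eef [548.6 293.2 181.4] yaw 45.07 t 39.45 -> cm [-21.43  14.02   6.14] spin 0.07
```

Call:
play_rows:
  targets:
    - [1,-2,1.3,0,0]
    - [1,-5,3.3,0,0]
    - [1,-8.4,5.5,0,0]
    - [1,-11.8,7.7,0,0]
    - [1,-15.2,9.9,0,0]
    - [1,-18.2,11.9,0,0]
    - [1,-20.3,13.3,0,0]
    - [1,-21.4,14,0,0]
    - [1,-21.4,14,0,0]
    - [1,-21.4,14,0,0]

```text
clock: 40.45
eef_pos: [497.5, 44.8, 181.9]
tool_rot: [-3.141, -0.001, 0.788]
force: [0.5, 0.7, -4.4]
width: 52.5
gripper_force: 63.9
```

Call:
play_rows:
  targets:
    - [1,0,0,2,0]
    - [1,0,0,4.5,0]
    - [1,0,0,6,0]
    - [1,0,0,6.5,0]
    - [1,0,0,6.5,0]
    - [1,0,0,6.5,0]
    - [1,0,0,6.5,0]

```text
clock: 41.15
eef_pos: [497.9, 43.8, 118.0]
tool_rot: [3.141, -0.002, 0.787]
force: [0.4, 0.7, -3.9]
width: 52.6
gripper_force: 64.0
```

```bash
python3 -c "
from h import *
go(496.5,42.5,102.5,45)"
```

```text
eef [497.9  43.8 118. ] yaw 45.09 t 41.15 -> cm [-0.19 -0.01  1.55] spin 0.09
```

Call:
play_rows:
  targets:
    - [1,-0.1,0,0.8,0]
    - [1,-0.1,0,1.3,0]
    - [1,-0.1,0,1.5,0]
    - [1,-0.1,0,1.5,0]
    - [0,-0.1,0,1.5,0]
    - [0,-0.1,0,1.5,0]
    - [0,-0.1,0,1.5,0]
    - [0,-0.1,0,0,0]
    - [0,-0.1,0,-4,0]
    - [0,-0.1,0,-9,0]

```text
clock: 42.15
eef_pos: [495.0, 42.4, 206.5]
tool_rot: [-3.138, 0.004, 0.787]
force: [0.7, 0.0, 0.1]
width: 85.5
gripper_force: 0.0
```

Call:
play_rows:
  targets:
    - [0,4,-5,0,0]
    - [0,8,-10,0,0]
    - [0,11,-14,0,0]
    - [0,14,-18,0,0]
    - [0,15,-20,0,0]
    - [0,15,-20,0,0]
    - [0,15,-20,0,0]

```text
clock: 42.85
eef_pos: [459.9, 291.5, 206.6]
tool_rot: [-3.141, 0.001, 0.79]
force: [-0.3, -1.2, -0.8]
width: 85.5
gripper_force: 0.0
```

Run:
```python
from h import *
p,d,P=cloud('top'); cv2.imwrite("pics/end.png",p[:,:,::-1])
for n,(x,y) in dict(blue=(495.5,42.5),red=(487.4,-37),yellow=(479,-117)).items():
    m=(P[:,:,2]>100)&(P[:,:,2]<135)&(abs(P[:,:,0]-x)<38)&(abs(P[:,:,1]-y)<38);Q=P[m];print(n,(x,y),rect(Q),np.median(Q[:,2]))
for n in("battery","charger"):
    for r in ctrl.trace("top",n)[:1]:
        Q=P[r["pixels"]]; Q=Q[Q[:,2]>(50 if n=="battery" else 22)]; print(n,rect(Q),np.median(Q[:,2]))
```

```text
blue (495.5, 42.5) [494.5  42.4  52.6  52.    2.3] 125.54732260613571
red (487.4, -37) [486.1 -37.8  52.5  52.5   1.1] 125.57926520432306
yellow (479, -117) [ 476.7 -117.3   52.7   50.7   91.8] 125.53558865123426
battery [ 501.4 -325.3   89.4   50.9   64.2] 60.405944086910154
charger [ 502.3 -324.8  132.    87.2   64.5] 27.466336651135634
```

View pics/end.png

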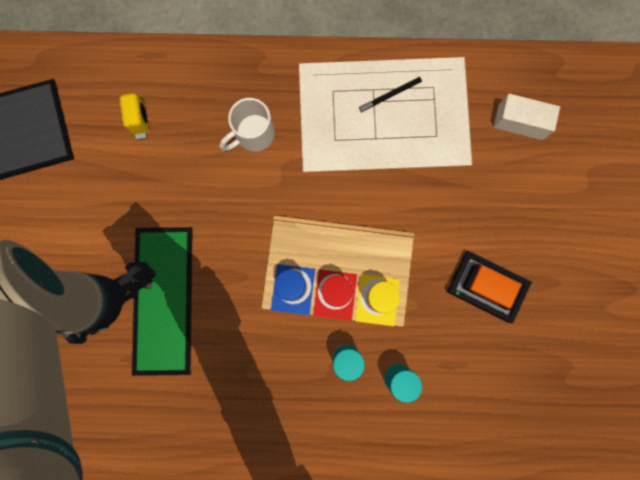

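The picture shows the jars upright on their own colours at (294,286), (337,292) and (384,296). The battery is in the charger at (495,287), the mug is unmoved at (250,125), and the arm is clear.

```bash
python3 -c "
from cell import ctrl
print(ctrl.finish_job())"
```

```text
the job is handed in; nothing more can be done
None
```

I handed the job in at about 43 s: the final check showed the battery seated in the charger, each jar upright on its own plate within about 3 mm of the mark, and the mug unmoved; the hand-in call returned no verdict.

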